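Check two trolley hand levers on their stops

TASK

Check that both trolley brake levers stop short of their bars. With shut fingers, press the long lever towards its bar with the outside of the fingers until it is firmly on its stop, hold it there for a second and let it spring right back; then press the short lever in the same way and finish while still holding it on its stop. Push gently and grip nothing, keep off the bars and leave the loose things where they lie.

Things in the scene. Friction and masses are not known exactly. Their poses are not given: they have to be found in the camera images.
- long_stand: Bolted-down stand of the long lever: base plate 90x120x8 mm, post, level bar 190 mm long, 23 mm thick (27 mm over its rubber sleeve), axis 110 mm above the bench. Origin: centre of the plate's underside, below the bar. y runs along the bar towards the clamp that carries the lever; the lever is on the -x side, nearer the robot. Top at 132 mm.
- long_press (a point): Where to press the long lever: on the blade's face turned away from the bar, half-way up (110 mm above the bench). It turns with the lever: +x is square to the blade, the way to press (towards the bar); +y runs along the blade to the pivot; z up. The pivot axis is 5 mm along +x and 115 mm along +y.
- long_pivot (a point): Upright pin about which the long lever swings level, 110 mm above the bench; axes as long_press. The lever is an upright aluminium blade 26 mm high and 10 mm thick, reaching 158 mm from the pin to its round end.
- long_lever (a joint): Angle of the long lever, rad: 0 = let go, held out by its spring; grows as pressed towards the bar; 0.32 = on its built-in stop, about 27 mm of air left between blade end and bar. At long_press it takes about 3 N to start, 7 N just before the stop, then it is rigid; that point travels 37 mm. Springs back when let go.
- short_stand: Bolted-down stand of the short lever: base plate 90x120x8 mm, post, level bar 190 mm long, 23 mm thick (27 mm over its rubber sleeve), axis 110 mm above the bench. Origin: centre of the plate's underside, below the bar. y runs along the bar towards the clamp that carries the lever; the lever is on the -x side, nearer the robot. Top at 132 mm.
- short_press (a point): Where to press the short lever: on the blade's face turned away from the bar, half-way up (110 mm above the bench). It turns with the lever: +x is square to the blade, the way to press (towards the bar); +y runs along the blade to the pivot; z up. The pivot axis is 5 mm along +x and 70 mm along +y.
- short_pivot (a point): Upright pin about which the short lever swings level, 110 mm above the bench; axes as short_press. The lever is an upright aluminium blade 26 mm high and 10 mm thick, reaching 100 mm from the pin to its round end.
- short_lever (a joint): Angle of the short lever, rad: 0 = let go, held out by its spring; grows as pressed towards the bar; 0.36 = on its built-in stop, about 25 mm of air left between blade end and bar. At short_press it takes about 3 N to start, 7 N just before the stop, then it is rigid; that point travels 25 mm. Springs back when let go.
- lever_press: Tall green hand-lever press standing behind and between the two stands, a bystander that never moves: 287 mm deep, 138 mm wide, 443 mm high. Origin: centre of its underside. Its body overhangs above 190 mm: swing the arm past on the robot side of it.
- screwdriver_slot: yellow-handled screwdriver, 26x166x26 mm: a loose bystander on the bench, to be left alone. Origin: centre of its underside.
- screwdriver_cross: red-handled screwdriver, 29x201x29 mm: a loose bystander on the bench, to be left alone. Origin: centre of its underside.
- pliers: red-handled pliers, 53x178x15 mm: a loose bystander on the bench, to be left alone. Origin: centre of its underside.
- marker_pen: black marker pen, 17x130x17 mm: a loose bystander on the bench, to be left alone. Origin: centre of its underside.
- capsule_1: round black speaker capsule, 40x40x15 mm: a loose bystander on the bench, to be left alone. Origin: centre of its underside.
- hook_plate: small steel angle plate, 30x60x31 mm: a loose bystander on the bench, to be left alone. Origin: centre of its underside.
- oil_bottle: brown oil bottle, 38x38x106 (standing) mm: a loose bystander on the bench, to be left alone. Origin: centre of its underside.

How it is judged:
By the outcome, as a careful person would: the job done as asked, in the order asked, and still so for the second after the job is handed in, while the arm keeps its last pose, push and grip.
It also fails if it takes over 54 s, if anything falls off the work surface, if the arm or the gripper's body presses on something with over 40 N, if the wrist force passes 120 N, or if a joint passes its speed limit or range.

ROBOT

A 6-joint arm with a two-finger parallel gripper is mounted at the origin on a cart in front of the work surface, level with it; the furniture and walls round the work are solid. World frame = base frame: x ahead of the robot, y to its left, z up, the work surface at z = 0. Lengths are in m, angles in degrees, forces in N, time in s.
With the tool pointing down it reaches from about 0.3 to 0.75 m from the base axis. Payload 8.5 kg.
Tool frame: the origin (TCP) lies on the centre line of the jaws, within the pads' length; the fingertips stand 14 mm ahead of it and the grasp point (between the pads) lies 5 mm behind it; z points along the fingers, x is the direction in which the jaws open and shut, and the axes are right-handed (so a half turn about z gives the same grasp; the last joint's range is limited). The gripper opens to 85 mm and grips with 20 to 120 N. Pads are 22 mm wide; open, the fingers measure 114 mm over their backs; the gripper's body (76 mm by 85 mm) begins 54 mm behind the grasp point. The pads swing forward as they close: fully open they stand 13 mm farther back than shut.
Start: joints at [-86.305, 21.807, 74.336, -0, 83.858, -12.336], TCP at [0.152, -0.529, 0.245] pointing down, gripper open.
Joint ranges: [-178.18, 178.18], [-50.72, 133.34], [12.68, 142.11], [-81.47, 261.47], [9.98, 163.14], [-165.26, 165.26]. Speed limits (degrees/s): [136.94, 136.94, 180, 180, 180, 180].

INTERFACE

Orientations are given as a 3x3 rotation matrix whose columns are the frame's x, y, z axes.
In Python, from rig import * gives the robot as it stands.
- The arm moves only by the shell command python3 -m crank 'ROWS' [FORCE]. ROWS is JSON, one flat list of numbers, 7 for each row, row after row: the turn, a rotation vector about the world's x, y, z in rad, then the shift along the world's x, y, z in m, then the opening in per cent of the stroke, from 0 (shut) to 100 (fully open). A call has 1 to 20 rows; each row shifts and turns the commanded pose from where the row before left it; what a row does not reach is not made up. A row lasts 1/10 s, in which the tool goes at most 50 mm and 8.59 degrees, less where a joint would pass 70% of its speed; a pose out of reach is approached as far as the arm can. A call is refused whole if a number of a shift passes 0.05 or a number of a turn 0.15, either way. A call with a gripper value outside its range is refused whole. The fingers move at their own pace and stop on an object; FORCE is the grip in N (left out, the last holds). Time passes only in rows, so rows that do not move let the fingers close. It gives the time, the measured TCP pose, the force and the opening at its end, in the units of the state.
- observe(): the state, without advancing time (a new reading comes with each control period).
- get_image(name): name is "side" or "top"; returns a dict with "frame" (420x560x3 uint8, red, green, blue), "fov_y" (degrees; the focal length in pixels is half the picture's height over the tangent of half this angle, whatever the lens; pixels are square), "cx", "cy" (the principal point, pixels), "k1" (the pictures are not rectified: a ray, as slopes to the right and down, at radius r is drawn at 1 + k1 r^2 times it, then the intrinsics apply), "world_to_cam" (4x4, takes a point from world to camera coordinates). Camera axes: x right, y up, looking along -z (the intrinsics and any distortion apply to the point x, -y, -z); pixel columns grow to the right and rows downward; lengths in m; the calibration is good to about 2 mm. A picture is of the moment at which its call begins. There is no depth.
- close_job(): hands the job in, once; it reports no verdict.
The state is a dict: "time_s": time; "q": joint angles; "qvel": joint speeds; "joint_efforts": joint torques, N m; "position": TCP position; "tool_rot": TCP orientation; "ft_force": force on the tool from outside, world axes, zero at the start; "wrist_torque": the same for the moment, N m; "grip_width": finger opening in m.
Only numpy, scipy, OpenCV 4.12 (cv2) and the standard library are available. Lean on these libraries where they do the work, as an engineer would, in place of code of your own. Each camera call takes 0.05 s, during which the arm holds its last target. There are 200 camera calls.

## Working session

There is one attempt and no reset: what is moved stays moved. The work goes in short steps, Python scripts to look and compute and a shell command to move; the robot and the scene stay as the last step left them, time stands still between calls to the robot, and variables do not carry over. Pictures are saved under pics/ and viewed, about 8 in all and at most 12, crops included, and the job is handed in when it is done.

```bash
ls; mkdir -p pics
python3 - <<'E'
from rig import *
import cv2
for n in("side","top"):
    d=get_image(n); cv2.imwrite(f"pics/{n}0.png",d["frame"][:,:,::-1])
    print(n,d["fov_y"],d["cx"],d["cy"],d["k1"],d["world_to_cam"])
print(observe())
E
```

```text
pics
side 47.19307242349243 284.7533627605945 213.12781263335341 -0.1553126957826674 [[ 9.99882300e-01  1.14748170e-02 -1.01840223e-02 -5.39375534e-01]
 [ 2.13486017e-04  6.53317542e-01  7.57083974e-01 -6.79818763e-02]
 [ 1.53408005e-02 -7.56997039e-01  6.53238197e-01 -1.13147669e+00]
 [ 0.00000000e+00  0.00000000e+00  0.00000000e+00  1.00000000e+00]]
top 49.914550342655765 277.9058197076882 210.3605357608434 -0.10405279085610603 [[-0.0251854  -0.99958236 -0.01417073  0.00345757]
 [ 0.99772069 -0.02602113  0.06226012 -0.55875939]
 [-0.06260286 -0.01257038  0.99795935 -1.20882831]
 [ 0.          0.          0.          1.        ]]
{'time_s': 0.1, 'q': array([-8.63035600e+01,  2.18381621e+01,  7.43788070e+01,  2.01420340e-04,
        8.38572110e+01, -1.23359338e+01]), 'qvel': array([-0.01156692, -0.05362465, -0.08165967, -0.08988954, -0.0576118 ,
       -0.07236414]), 'joint_efforts': array([ 3.77900855e-03, -4.49219406e+01, -2.31653988e+01, -1.61670923e-04,
        3.74314011e-03, -1.34823459e-06]), 'position': array([ 0.1518809 , -0.52836858,  0.24477327]), 'tool_rot': array([[ 2.76180039e-01, -9.61105915e-01, -7.99807285e-05],
       [-9.61105087e-01, -2.76179909e-01,  1.29221667e-03],
       [-1.26404615e-03, -2.80014565e-04, -9.99999162e-01]]), 'ft_force': array([-0.50506206, -0.40781683, -0.38661552]), 'wrist_torque': array([ 0.05907148, -0.00439526, -0.01116312]), 'grip_width': 0.08492305143998666}
```

View pics/top0.png

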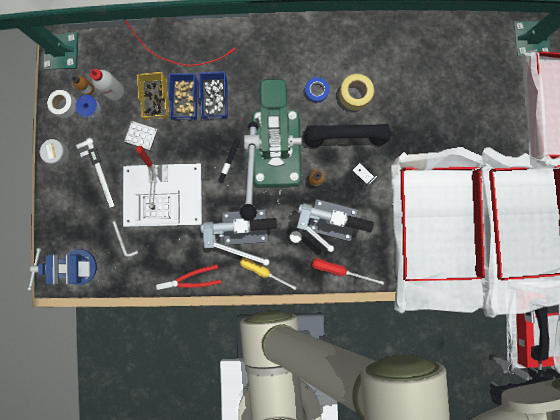

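View pics/side0.png

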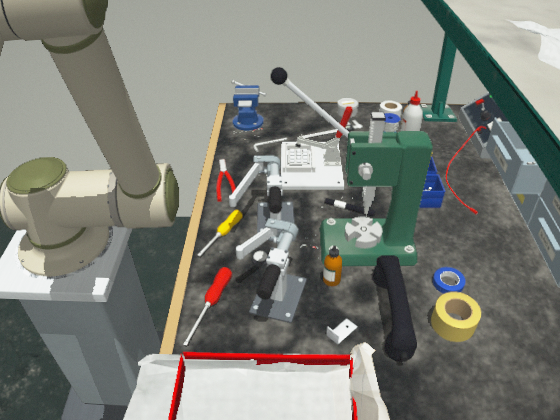

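The top view shows two stands: the long one at about px (235,230) and the short one at about (335,220). Their levers are on the near side. I'll enlarge both views.

Run:
```python
import cv2
def crop(n,x0,y0,x1,y1,s,o):
    c=cv2.resize(cv2.imread(f"pics/{n}0.png")[y0:y1,x0:x1],None,fx=s,fy=s,interpolation=cv2.INTER_CUBIC)
    for x in range(-(-x0//10)*10,x1,10):
        cv2.line(c,(int((x-x0+.5)*s),0),(int((x-x0+.5)*s),6 if x%50 else 16),(0,255,255),1)
        if x%20==0: cv2.putText(c,str(x),(int((x-x0+.5)*s)-10,26),0,.4,(0,255,255),1)
    for y in range(-(-y0//10)*10,y1,10):
        cv2.line(c,(0,int((y-y0+.5)*s)),(6,int((y-y0+.5)*s)),(0,255,255),1)
        cv2.putText(c,str(y),(8,int((y-y0+.5)*s)+4),0,.4,(0,255,255),1)
    cv2.imwrite(o,c)
crop("top",192,190,382,275,4.2,"pics/topc.png")
crop("side",210,145,320,325,3.3,"pics/sidec.png")
```

```text
(no output)
```

View pics/topc.png

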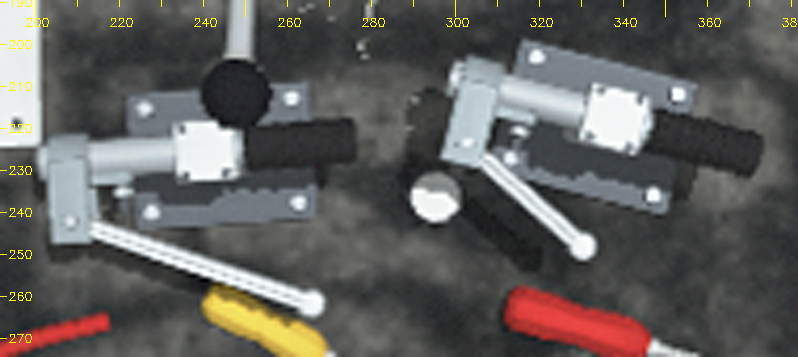

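View pics/sidec.png

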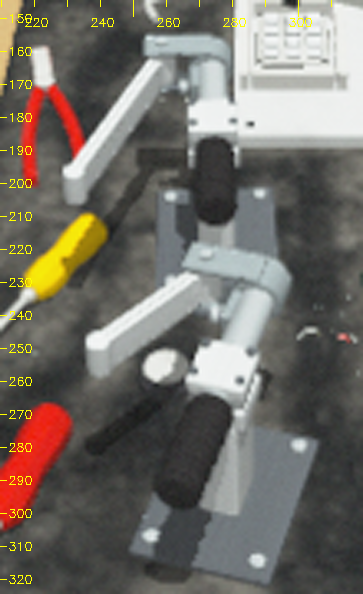

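```bash
cat > h.py <<'E'
from rig import *
import numpy as np, cv2
def cam(n):
    d=get_image(n); f=210/np.tan(np.radians(d["fov_y"]/2))
    return d,np.array([[f,0,d["cx"]],[0,f,d["cy"]],[0,0,1]]),np.array([d["k1"],0,0,0,0.])
def ray(c,p):
    d,K,D=c; s=cv2.undistortPoints(np.array([[p]],float),K,D)[0,0]
    T=np.array(d["world_to_cam"]);R=T[:3,:3]
    v=R.T@np.array([s[0],-s[1],-1]);return -R.T@T[:3,3],v/np.linalg.norm(v)
def atz(c,p,z):
    o,v=ray(c,p);return o+v*(z-o[2])/v[2]
def tri(a,p,b,q):
    o,v=ray(a,p);P,w=ray(b,q)
    s=np.linalg.lstsq(np.c_[v,-w],P-o,rcond=None)[0]
    A=o+v*s[0];B=P+w*s[1];return (A+B)/2,np.linalg.norm(A-B)
def proj(c,X):
    d,K,D=c;T=np.array(d["world_to_cam"]);x=T[:3,:3]@X+T[:3,3];x=np.array([x[0],-x[1],-x[2]])
    return cv2.projectPoints(x.reshape(1,3),np.zeros(3),np.zeros(3),K,D)[0].ravel()
E
python3 - <<'E'
from h import *
np.set_printoptions(precision=4,suppress=True)
t=cam("top");s=cam("side")
tp=lambda x,y:(192+x/4.2-.5,190+y/4.2-.5)
sp=lambda x,y:(210+x/3.3-.5,145+y/3.3-.5)
for nm,e,es,pin,bolts,bs,off,L,wid in(("long",(313,303),(77,170),(70,221),[(145,108),(291,98),(299,203),(152,212)],[(260,194),(170,196)],.115,.158,.32),
 ("short",(583,246),(97,338),(467,143),[(537,56),(679,94),(653,195),(512,158)],[(299,445),(258,561),(150,536)],.07,.1,.36)):
    E,g=tri(t,tp(*e),s,sp(*es));print(nm,"end",E,g, "at.123",atz(t,tp(*e),.123),atz(s,sp(*es),.123))
    P=atz(t,tp(*pin),.132);print("pin",P)
    E=atz(t,tp(*e),.123)
    u=(P-E)[:2];print("len",np.linalg.norm(u),"blade dir deg",np.degrees(np.arctan2(u[1],u[0])))
    B=np.array([atz(t,tp(*b),.01) for b in bolts]);print(B,B.mean(0))
    d=(B[0]-B[1]+B[3]-B[2])[:2];print("bar dir",np.degrees(np.arctan2(d[1],d[0])))
    print("side bolts",[atz(s,sp(*b),.01)[:2] for b in bs])
    y=u/np.linalg.norm(u);x=np.array([y[1],-y[0]])
    print("press",P[:2]-off*y-.005*x,"x",x,"y",y)
print("screwdrivers etc", atz(t,(255,268),.02),atz(t,(330,268),.02),atz(t,(245,265),.02),atz(t,(248,212),.2))
E
```

```text
long end [0.4258 0.0204 0.1221] 0.00022313059935810233 at.123 [0.4259 0.0203 0.123 ] [0.4258 0.0192 0.123 ]
pin [0.4775 0.1616 0.132 ]
len 0.15034303353923564 blade dir deg 69.92193892248457
[[0.5495 0.1317 0.01  ]
 [0.5536 0.0362 0.01  ]
 [0.4852 0.0326 0.01  ]
 [0.4817 0.1284 0.01  ]] [0.5175 0.0822 0.01  ]
bar dir 92.26997471575932
side bolts [array([0.547 , 0.1304]), array([0.4781, 0.128 ])]
press [0.4334 0.0553] x [ 0.9392 -0.3433] y [0.3433 0.9392]
short end [ 0.4539 -0.1395  0.1228] 0.0027676912926637726 at.123 [ 0.4553 -0.1393  0.123 ] [ 0.4526 -0.1398  0.123 ]
pin [ 0.5174 -0.0724  0.132 ]
len 0.09131784783994867 blade dir deg 47.13987315158319
[[ 0.5768 -0.1247  0.01  ]
 [ 0.5496 -0.2165  0.01  ]
 [ 0.4844 -0.1973  0.01  ]
 [ 0.5108 -0.1064  0.01  ]] [ 0.5304 -0.1612  0.01  ]
bar dir 73.63684157298107
side bolts [array([ 0.5737, -0.1239]), array([ 0.5479, -0.2172]), array([ 0.4815, -0.1985])]
press [ 0.4661 -0.1203] x [ 0.733  -0.6802] y [0.6802 0.733 ]
screwdrivers etc [0.4044 0.0548 0.02  ] [ 0.3993 -0.1473  0.02  ] [0.4131 0.0817 0.02  ] [0.5452 0.0561 0.2   ]
```

```bash
python3 - <<'E'
from h import *
print(tri(cam("top"),(247.7,211.5),cam("side"),(279,76)))
E
python3 -m crank '[0,0,0.05,0.025,0.028,0,0, 0,0,0.05,0.025,0.028,0,0, 0,0,0.05,0.025,0.028,0,0, 0,0,0.05,0.025,0.028,0,0, 0,0,0.05,0.025,0.028,0,0, 0,0,0.05,0.025,0.028,0,0, 0,0,0.05,0.025,0.028,0,0, 0,0,0.05,0.025,0.028,0,0, 0,0,0.05,0.025,0.028,0,0, 0,0,0.05,0.025,0.028,0,0, 0,0,0,0,0,0,0]' 40
```

```text
(array([0.53318926, 0.04109178, 0.39618121]), np.float64(0.0021029057379629824))
time_s: 1.4
position: [0.4037, -0.2457, 0.2454]
tool_rot: [[0.707, -0.707, 0.001], [-0.707, -0.707, 0.001], [-0.0, -0.001, -1.0]]
ft_force: [-0.8, -0.7, -1.0]
grip_width: -0.0001
```

Run:
```python
from h import *
for n in ("side",):
    c=cam(n);im=c[0]["frame"][:,:,::-1].copy()
    im=cv2.resize(im[:340,:430],None,fx=1.75,fy=1.75,interpolation=cv2.INTER_CUBIC)
    p=observe()["position"]
    for h in (0,.1,.2,.3,.4):
        for r in(-.06,0,.06):
            q=proj(c,p+np.array([r,0,h]));cv2.circle(im,(int((q[0]+.5)*1.75),int((q[1]+.5)*1.75)),3,(0,0,255),-1)
    cv2.imwrite("pics/s1.png",im)
```

```text
(no output)
```

View pics/s1.png

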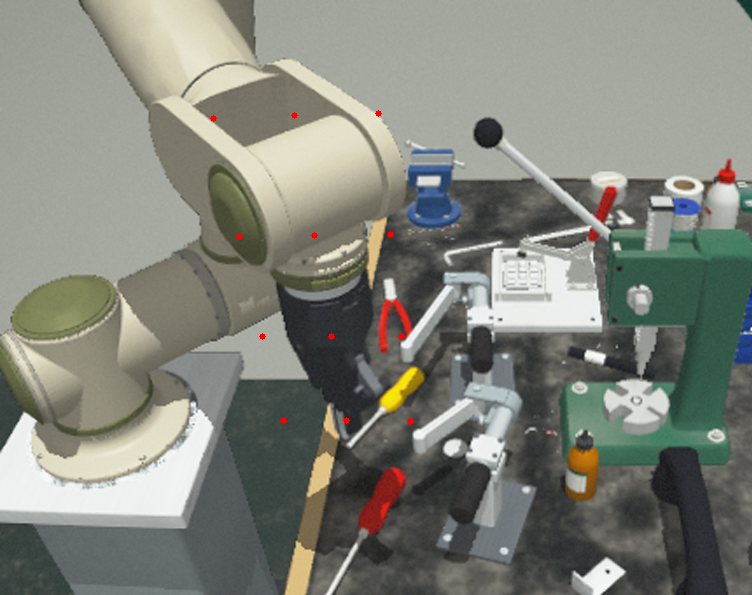

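The pictures show the wrist housing sits 0.2–0.45 m above the TCP. The press's ball handle is at (0.533, 0.041, 0.396), so a vertical tool would run into it. I'll lean the tool 25° towards −y about the pressing axis, which keeps the finger back square to the blade.

```bash
python3 -m crank '[0,0,0.0435,-0.0013,0.0316,0,0, 0,0,0.0435,-0.0013,0.0316,0,0, 0,0,0.0435,-0.0013,0.0316,0,0, 0,0,0.0435,-0.0013,0.0316,0,0, 0,0,0.0435,-0.0013,0.0316,0,0, 0,0,0.0435,-0.0013,0.0316,0,0, 0,0,0.0435,-0.0013,0.0316,0,0, 0,0,0.0435,-0.0013,0.0316,0,0, 0,0,0.0435,-0.0013,0.0316,0,0, 0,0,0.0435,-0.0013,0.0316,0,0, 0.082,-0.03,0,0,0,0,0, 0.082,-0.03,0,0,0,0,0, 0.082,-0.03,0,0,0,0,0, 0.082,-0.03,0,0,0,0,0, 0.082,-0.03,0,0,0,0,0, 0,0,0,0,0,0,0, 0,0,0,0,0,0,0]'
```

```text
time_s: 3.15
position: [0.389, 0.0665, 0.2453]
tool_rot: [[0.937, -0.319, 0.145], [-0.35, -0.849, 0.395], [-0.002, -0.421, -0.907]]
ft_force: [-0.6, -0.4, -0.1]
grip_width: 0.0001
```

```bash
python3 -m crank '[0,0,0,0.0004,0.001,-0.0275,0, 0,0,0,0.0004,0.001,-0.0275,0, 0,0,0,0.0004,0.001,-0.0275,0, 0,0,0,0.0004,0.001,-0.0275,0, 0,0,0,0.0004,0.001,-0.0275,0, 0,0,0,0,0,0,0, 0,0,0,0.0047,-0.0017,0,0, 0,0,0,0.0047,-0.0017,0,0, 0,0,0,0.0047,-0.0017,0,0, 0,0,0,0.0047,-0.0017,0,0, 0,0,0,0,0,0,0, 0,0,0,0,0,0,0]'
python3 - <<'E'
from h import *
a=cv2.resize(cam("side")[0]["frame"][130:330,170:330,::-1],None,fx=3,fy=3,interpolation=cv2.INTER_CUBIC)
b=cv2.resize(cam("top")[0]["frame"][180:300,190:295,::-1],None,fx=3,fy=3,interpolation=cv2.INTER_CUBIC)
c=np.zeros((600,800,3),np.uint8);c[:600,:480]=a;c[:360,482:482+315]=b;cv2.imwrite("pics/m2.png",c)
E
```

```text
time_s: 4.35
position: [0.4097, 0.0656, 0.108]
tool_rot: [[0.937, -0.316, 0.145], [-0.348, -0.849, 0.397], [-0.002, -0.423, -0.906]]
ft_force: [-0.6, -0.0, -0.0]
grip_width: -0.0002
```

View pics/m2.png

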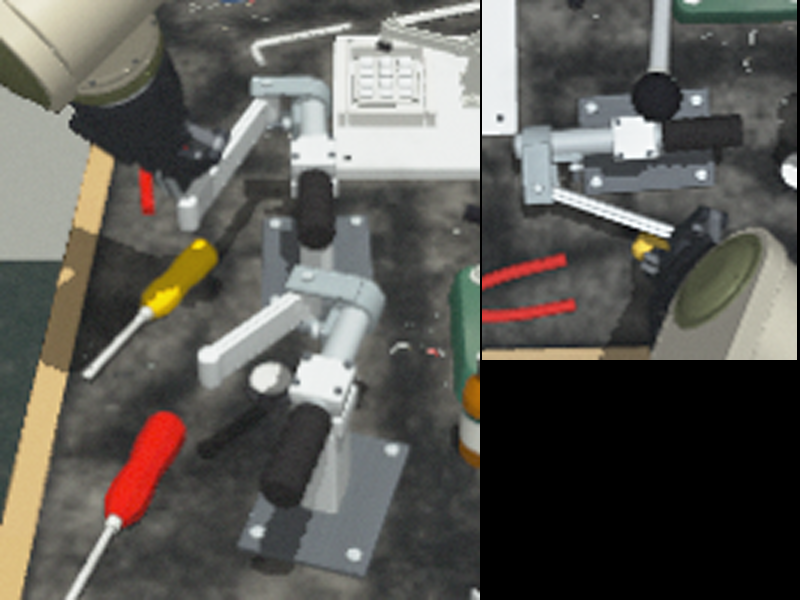

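```bash
python3 -m crank '[0,0,0,0.0021,-0.0008,0,0, 0,0,0,0.0021,-0.0008,0,0, 0,0,0,0.0021,-0.0008,0,0, 0,0,0,0.0021,-0.0008,0,0, 0,0,0,0.0021,-0.0008,0,0, 0,0,0.02,0.0021,-0.001,0,0, 0,0,0.02,0.0021,-0.001,0,0, 0,0,0.02,0.0021,-0.001,0,0, 0,0,0.02,0.0021,-0.001,0,0, 0,0,0.02,0.0021,-0.001,0,0, 0,0,0.02,0.0021,-0.001,0,0, 0,0,0.02,0.0021,-0.001,0,0, 0,0,0.02,0.0021,-0.001,0,0, 0,0,0,0,0,0,0, 0,0,0,0,0,0,0]'
```

```text
time_s: 5.95
position: [0.4369, 0.054, 0.1078]
tool_rot: [[0.981, -0.176, 0.079], [-0.193, -0.889, 0.416], [-0.003, -0.423, -0.906]]
ft_force: [-4.7, 3.1, -0.7]
grip_width: 0.0002
```

```bash
python3 -m crank '[0,0,0.02,0.0022,-0.0007,0,0, 0,0,0.02,0.0022,-0.0007,0,0, 0,0,0.02,0.0022,-0.0006,0,0, 0,0,0.02,0.0022,-0.0006,0,0, 0,0,0.02,0.0022,-0.0006,0,0, 0,0,0.02,0.0022,-0.0005,0,0, 0,0,0,0,0,0,0, 0,0,0,0,0,0,0]'
python3 -m crank '[0,0,0.02,0.002,-0.0004,0,0, 0,0,0,0,0,0,0]'
```

```text
time_s: 6.75
position: [0.4499, 0.0501, 0.1077]
tool_rot: [[0.997, -0.069, 0.028], [-0.074, -0.903, 0.422], [-0.003, -0.423, -0.906]]
ft_force: [-7.4, 0.4, 0.1]
grip_width: -0.0001
time_s: 6.95
position: [0.452, 0.0496, 0.1077]
tool_rot: [[0.999, -0.05, 0.02], [-0.054, -0.905, 0.423], [-0.003, -0.423, -0.906]]
ft_force: [-6.3, -0.5, 1.0]
grip_width: 0.0002
```

```bash
python3 -m crank '[0,0,0.01,0.001,0,0,0, 0,0,0.01,0.001,0,0,0, 0,0,0,0,0,0,0]'
python3 -m crank '[0,0,0,0.001,0,0,0, 0,0,0,0,0,0,0]'
```

```text
time_s: 7.25
position: [0.4537, 0.0493, 0.1077]
tool_rot: [[0.999, -0.032, 0.011], [-0.034, -0.906, 0.422], [-0.004, -0.422, -0.906]]
ft_force: [-9.0, -3.2, 2.6]
grip_width: 0.0003
time_s: 7.45
position: [0.4539, 0.0493, 0.1076]
tool_rot: [[0.999, -0.033, 0.009], [-0.033, -0.906, 0.422], [-0.005, -0.422, -0.906]]
ft_force: [-13.4, -5.3, 4.6]
grip_width: 0.0001
```

```bash
python3 -m crank '[0,0,0,0.0005,0,0,0, 0,0,0,0,0,0,0, 0,0,0,0,0,0,0, 0,0,0,0,0,0,0, 0,0,0,0,0,0,0, 0,0,0,0,0,0,0, 0,0,0,0,0,0,0, 0,0,0,0,0,0,0, 0,0,0,0,0,0,0, 0,0,0,0,0,0,0, 0,0,0,0,0,0,0, 0,0,0,0,0,0,0, 0,0,0,0,0,0,0, 0,0,0,0,0,0,0]'
python3 - <<'E'
from h import *
a=cv2.resize(cam("side")[0]["frame"][130:330,170:330,::-1],None,fx=3,fy=3,interpolation=cv2.INTER_CUBIC)
b=cv2.resize(cam("top")[0]["frame"][180:300,190:295,::-1],None,fx=3,fy=3,interpolation=cv2.INTER_CUBIC)
c=np.zeros((600,800,3),np.uint8);c[:600,:480]=a;c[:360,482:482+315]=b;cv2.imwrite("pics/m3.png",c)
E
```

```text
time_s: 8.85
position: [0.454, 0.0493, 0.1076]
tool_rot: [[0.999, -0.033, 0.008], [-0.033, -0.906, 0.422], [-0.006, -0.422, -0.906]]
ft_force: [-15.0, -5.9, 5.7]
grip_width: -0.0002
```

View pics/m3.png

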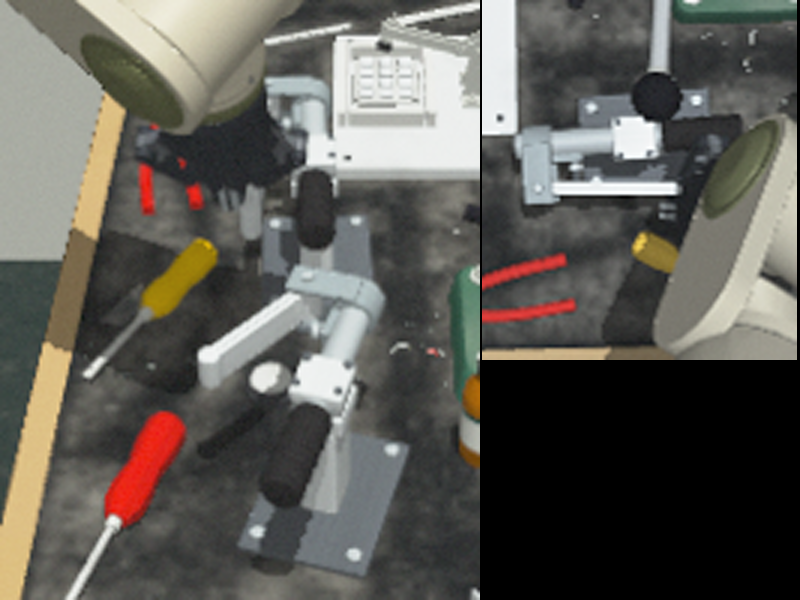

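Run:
```python
from h import *
t=cam("top");o=observe();F=o["ft_force"]-[-.6,-.4,-.4];M=o["wrist_torque"];print(F,M)
R=o["tool_rot"]
# if force line passes through point TCP + R@(.0145,0,-h..): moment about point up the tool axis by L
for L in(.1,.15,.2,.25):
    S=o["position"]-R[:,2]*L; print(L,np.cross(o["position"]+R[:,0]*.0145-S,F))
e=(190+(678-482)/3-.33,180+188.5/3-.33);p=(190+(539-482)/3-.33,180+188/3-.33)
E=atz(t,e,.123);P=atz(t,p,.132);u=P-E;print(P,E,np.degrees(np.arctan2(u[1],u[0])))
big=cv2.resize(t[0]["frame"][210:260,195:285,::-1],None,fx=8,fy=8,interpolation=cv2.INTER_CUBIC);cv2.imwrite("pics/b4.png",big)
```

```text
[-14.31079213  -5.79876881   7.32122897] [-0.74500499  1.91440516  0.772566  ]
0.1 [-0.22040717  1.18607709  0.50860118]
0.15 [-0.32858894  1.83152742  0.80836647]
0.2 [-0.43677071  2.47697774  1.10813177]
0.25 [-0.54495248  3.12242806  1.40789706]
[0.47697642 0.16031208 0.132     ] [0.47380706 0.04650673 0.123     ] 88.40478280117198
```

View pics/b4.png

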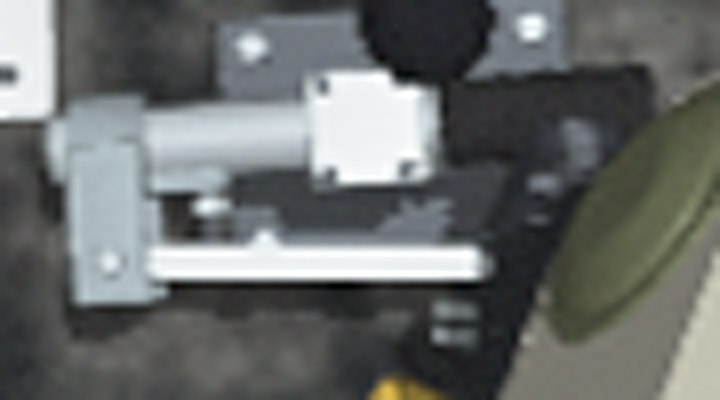

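The picture shows the blade at 88.4° against 69.9° at rest, so it turned 0.323 rad and is on its stop, with air left to the bar. I'll let it go, then read the free-air wrench to rule out contact with the bar.

```bash
python3 -m crank '[0,0,-0.025,-0.004,0.001,0,0, 0,0,-0.025,-0.004,0.0015,0,0, 0,0,-0.025,-0.005,0.0015,0,0, 0,0,-0.025,-0.005,0.0015,0,0, 0,0,-0.025,-0.005,0.0015,0,0, 0,0,-0.025,-0.005,0.0015,0,0, 0,0,-0.025,-0.005,0.0015,0,0, 0,0,-0.025,-0.005,0.0015,0,0, 0,0,-0.025,-0.005,0.0015,0,0, 0,0,-0.025,-0.005,0.0015,0,0, 0,0,-0.025,-0.005,0.0015,0,0, 0,0,-0.025,-0.005,0.0015,0,0, 0,0,-0.025,-0.005,0.0015,0,0, 0,0,0,0,0,0,0, 0,0,0,0,0,0,0]'
python3 - <<'E'
from h import *
t=cam("top");s=cam("side")
o=observe();print(o["ft_force"],o["wrist_torque"])
a=cv2.resize(s[0]["frame"][130:330,170:330,::-1],None,fx=3,fy=3,interpolation=cv2.INTER_CUBIC)
b=cv2.resize(t[0]["frame"][180:300,190:295,::-1],None,fx=3,fy=3,interpolation=cv2.INTER_CUBIC)
c=np.zeros((600,800,3),np.uint8);c[:600,:480]=a;c[:360,482:482+315]=b;cv2.imwrite("pics/m5.png",c)
E
```

```text
time_s: 10.5
position: [0.3928, 0.0684, 0.1079]
tool_rot: [[0.936, -0.32, 0.148], [-0.353, -0.848, 0.396], [-0.002, -0.423, -0.906]]
ft_force: [-0.3, -0.7, 0.6]
grip_width: -0.0002
[0.24730687 0.3686469  0.64348145] [-0.21135687  0.04840846 -0.01809377]
```

View pics/m5.png

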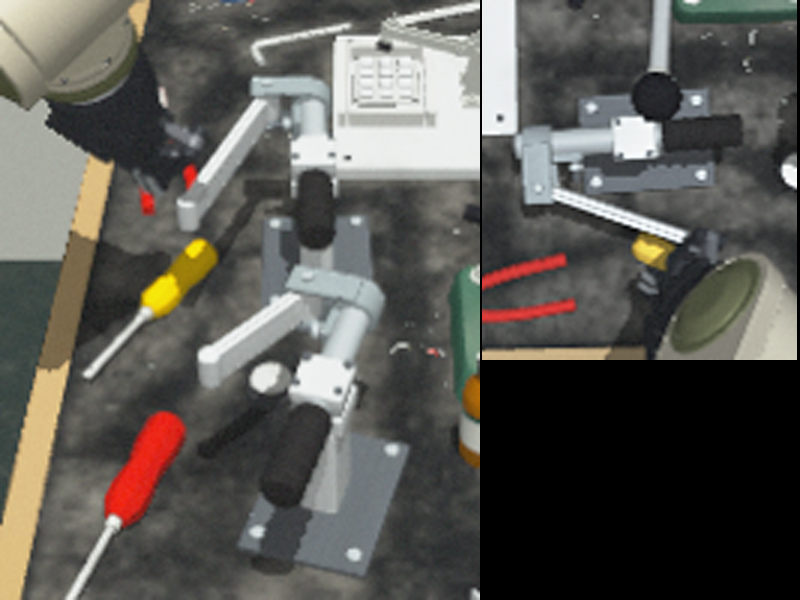

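The lever is fully back, with its blade end at crop (188,212) as before, and the loose things haven't moved. Next, how close did the protruding knuckle come to the bar?

Run:
```python
from h import *
t=cam("top");s=cam("side");o=observe();R=o["tool_rot"];p=o["position"]
np.set_printoptions(precision=3,suppress=True)
X,g=tri(t,(190+(708-482)/3,180+235/3),s,(170+200/3,130+145/3));q=R.T@(X-p);print(X,g,q)
Rp=np.array([[0.999,-0.033,0.008],[-0.033,-0.906,0.422],[-0.006,-0.422,-0.906]])
print("pressed:",np.array([.454,.0493,.1076])+Rp@q)
a=cv2.resize(s[0]["frame"][150:210,205:265,::-1],None,fx=6.5,fy=6.5,interpolation=cv2.INTER_CUBIC)
b=cv2.resize(t[0]["frame"][235:295,235:295,::-1],None,fx=6.5,fy=6.5,interpolation=cv2.INTER_CUBIC)
cv2.imwrite("pics/m6.png",np.hstack([a,b]))
```

```text
[0.437 0.02  0.171] 0.001685237309838587 [ 0.058  0.    -0.07 ]
pressed: [0.512 0.018 0.171]
```

View pics/m6.png

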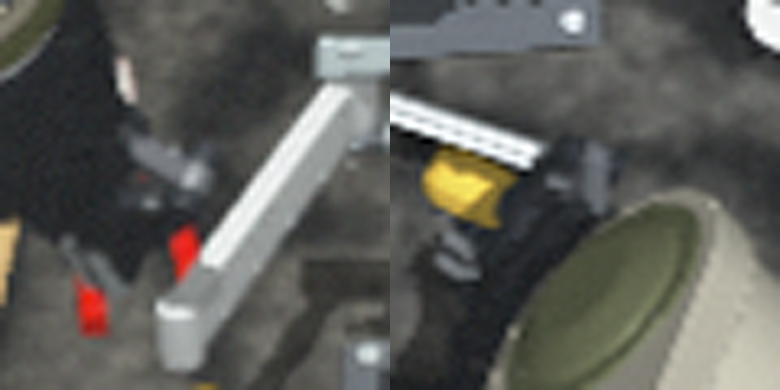

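The knuckle passed about 40 mm above the bar, so the rise in force came from the stop alone. Now I'll lift, straighten the tool (the ball is out of reach over there) and go to the short lever.

```bash
python3 -m crank '[0,0,0,-0.001,0,0.0274,0, 0,0,0,-0.001,0,0.0274,0, 0,0,0,0,0,0.0274,0, 0,0,0,0,0,0.0274,0, 0,0,0,0,0,0.0274,0, -0.0817,0.0308,0,0,0,0,0, -0.0817,0.0308,0,0,0,0,0, -0.0817,0.0308,0,0,0,0,0, -0.0817,0.0308,0,0,0,0,0, -0.0817,0.0308,0,0,0,0,0, 0,0,-0.0485,0.0053,-0.0198,0,0, 0,0,-0.0485,0.0053,-0.0198,0,0, 0,0,-0.0485,0.0053,-0.0198,0,0, 0,0,-0.0485,0.0053,-0.0198,0,0, 0,0,-0.0485,0.0053,-0.0198,0,0, 0,0,-0.0485,0.0053,-0.0198,0,0, 0,0,-0.0485,0.0053,-0.0198,0,0, 0,0,-0.0485,0.0053,-0.0198,0,0, 0,0,0,0,0,0,0, 0,0,0,0,0,0,0]'
```

```text
time_s: 12.7
position: [0.4329, -0.0897, 0.2446]
tool_rot: [[0.732, -0.681, -0.002], [-0.681, -0.732, 0.002], [-0.003, -0.0, -1.0]]
ft_force: [-0.2, -0.1, -0.1]
grip_width: -0.0001
```

```bash
python3 -m crank '[0,0,0,0,0,-0.0274,0, 0,0,0,0,0,-0.0274,0, 0,0,0,0,0,-0.0274,0, 0,0,0,0,0,-0.0274,0, 0,0,0,0,0,-0.027,0, 0,0,0,0,0,0,0, 0,0,0,0.0037,-0.0034,0,0, 0,0,0,0.0037,-0.0034,0,0, 0,0,0,0.0037,-0.0034,0,0, 0,0,0,0.0037,-0.0034,0,0, 0,0,0,0,0,0,0, 0,0,0,0,0,0,0]'
python3 - <<'E'
from h import *
t=cam("top");s=cam("side")
o=observe();print(o["ft_force"],o["wrist_torque"])
a=cv2.resize(s[0]["frame"][130:330,170:330,::-1],None,fx=3,fy=3,interpolation=cv2.INTER_CUBIC)
b=cv2.resize(t[0]["frame"][180:300,270:375,::-1],None,fx=3,fy=3,interpolation=cv2.INTER_CUBIC)
c=np.zeros((600,800,3),np.uint8);c[:600,:480]=a;c[:360,482:482+315]=b;cv2.imwrite("pics/m7.png",c)
E
```

```text
time_s: 13.9
position: [0.4479, -0.1036, 0.1084]
tool_rot: [[0.732, -0.681, -0.001], [-0.681, -0.732, 0.001], [-0.002, -0.0, -1.0]]
ft_force: [-0.3, -0.0, 0.5]
grip_width: -0.0004
[-0.63988513  0.52016896 -0.71832705] [0.00217667 0.0119251  0.00217726]
```

View pics/m7.png

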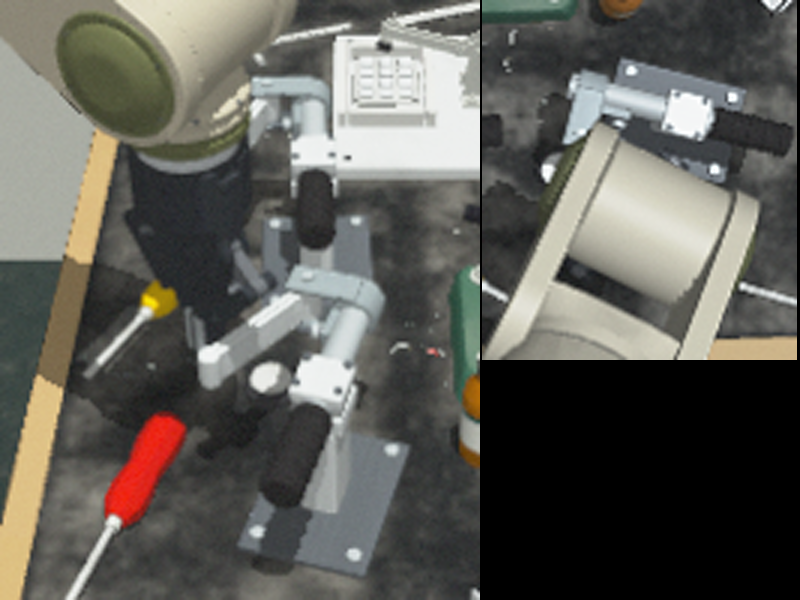

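The finger is about 10 mm off the short blade, level with its middle, and everything else is clear. Now I'll press along the arc.

```bash
python3 -m crank '[0,0,0,0.0018,-0.0017,0,0, 0,0,0,0.0018,-0.0017,0,0, 0,0,0,0.0018,-0.0017,0,0, 0,0,0,0.0018,-0.0017,0,0, 0,0,0.03,0.0013,-0.00175,0,0, 0,0,0.03,0.0013,-0.00175,0,0, 0,0,0.03,0.0013,-0.00175,0,0, 0,0,0.03,0.0013,-0.00175,0,0, 0,0,0.03,0.0013,-0.00175,0,0, 0,0,0.03,0.0013,-0.00175,0,0, 0,0,0,0,0,0,0, 0,0,0,0,0,0,0]'
python3 -m crank '[0,0,0.03,0.0016,-0.0016,0,0, 0,0,0.03,0.0016,-0.0015,0,0, 0,0,0.03,0.0016,-0.0015,0,0, 0,0,0.03,0.0016,-0.0015,0,0, 0,0,0,0,0,0,0, 0,0,0,0,0,0,0]'
```

```text
time_s: 15.2
position: [0.4624, -0.1203, 0.1081]
tool_rot: [[0.842, -0.54, -0.003], [-0.54, -0.842, 0.002], [-0.004, -0.0, -1.0]]
ft_force: [-2.9, 4.4, 3.0]
grip_width: -0.0002
time_s: 15.8
position: [0.4685, -0.1263, 0.1081]
tool_rot: [[0.9, -0.435, -0.004], [-0.435, -0.9, 0.002], [-0.004, -0.0, -1.0]]
ft_force: [-4.4, 3.7, 3.7]
grip_width: 0.0002
```

```bash
python3 -m crank '[0,0,0.03,0.0016,-0.0014,0,0, 0,0,0.02,0.0011,-0.0009,0,0, 0,0,0,0,0,0,0]'
python3 -m crank '[0,0,0.01,0.001,-0.0006,0,0, 0,0,0,0,0,0,0]'
```

```text
time_s: 16.1
position: [0.4712, -0.1286, 0.108]
tool_rot: [[0.921, -0.389, -0.004], [-0.389, -0.921, 0.002], [-0.005, -0.0, -1.0]]
ft_force: [-4.9, 3.0, 3.6]
grip_width: 0.0
time_s: 16.3
position: [0.4721, -0.1292, 0.1081]
tool_rot: [[0.925, -0.38, -0.004], [-0.38, -0.925, 0.002], [-0.005, -0.0, -1.0]]
ft_force: [-5.6, 4.5, 4.4]
grip_width: 0.0
```

```bash
python3 -m crank '[0,0,0,0.0009,-0.0004,0,0, 0,0,0,0,0,0,0]'
python3 -m crank '[0,0,0,0.0009,-0.0004,0,0, 0,0,0,0,0,0,0]'
```

```text
time_s: 16.5
position: [0.4726, -0.1294, 0.108]
tool_rot: [[0.925, -0.38, -0.005], [-0.38, -0.925, 0.002], [-0.006, -0.0, -1.0]]
ft_force: [-6.9, 3.3, 5.1]
grip_width: -0.0005
time_s: 16.7
position: [0.4727, -0.1295, 0.108]
tool_rot: [[0.925, -0.38, -0.007], [-0.38, -0.925, 0.003], [-0.008, -0.0, -1.0]]
ft_force: [-11.1, 5.0, 7.9]
grip_width: 0.0004
```

```bash
python3 -m crank '[0,0,0,0.0006,-0.0003,0,0, 0,0,0,0,0,0,0, 0,0,0,0,0,0,0, 0,0,0,0,0,0,0, 0,0,0,0,0,0,0, 0,0,0,0,0,0,0, 0,0,0,0,0,0,0, 0,0,0,0,0,0,0, 0,0,0,0,0,0,0, 0,0,0,0,0,0,0, 0,0,0,0,0,0,0, 0,0,0,0,0,0,0]'
python3 - <<'E'
from h import *
t=cam("top");s=cam("side")
a=cv2.resize(s[0]["frame"][130:330,170:330,::-1],None,fx=3,fy=3,interpolation=cv2.INTER_CUBIC)
b=cv2.resize(t[0]["frame"][180:300,270:375,::-1],None,fx=3,fy=3,interpolation=cv2.INTER_CUBIC)
c=np.zeros((600,800,3),np.uint8);c[:600,:480]=a;c[:360,482:482+315]=b;cv2.imwrite("pics/m8.png",c)
E
```

```text
time_s: 17.9
position: [0.4729, -0.1296, 0.108]
tool_rot: [[0.925, -0.38, -0.008], [-0.38, -0.925, 0.004], [-0.009, -0.0, -1.0]]
ft_force: [-13.8, 5.9, 9.8]
grip_width: 0.0001
```

View pics/m8.png

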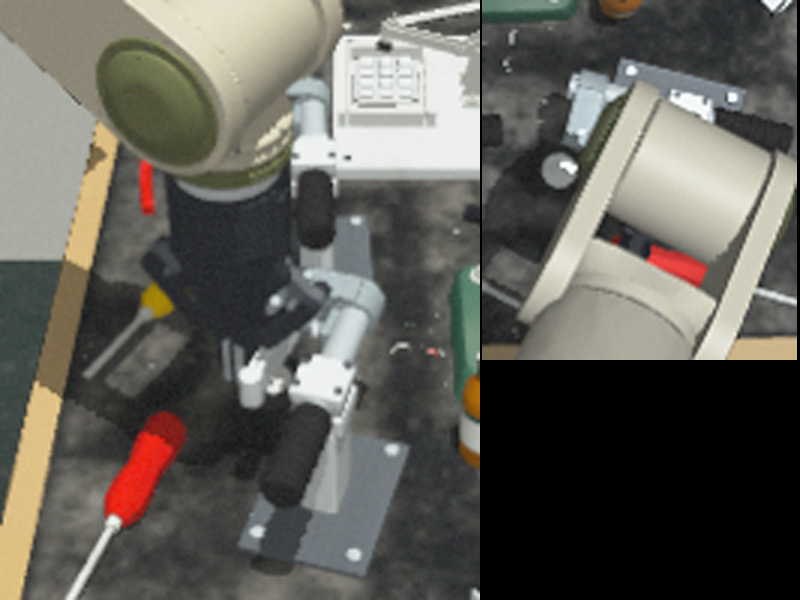

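Run:
```python
from h import *
s=cam("side")
for th in(.30,.36):
    a=np.radians(47.14)+th;X=np.array([.5174,-.0724,.123])-.0925*np.array([np.cos(a),np.sin(a),0]);q=proj(s,X);print(th,(q-[170,130]+.5)*3)
print(observe()["ft_force"])
print(close_job())
```

```text
0.3 [244.472246   369.86897693]
0.36 [252.12963464 372.39784747]
[-13.56273704   6.65479968   9.81185725]
the job is handed in; nothing more can be done
None
```

Both brake levers stop short of their bars. I handed the job in at about 18 s with the short lever still held on its stop.

- **Long lever:** I pressed it with the backs of the shut fingers until it went rigid at about 15 N. In the picture it had turned about 0.32 rad, with air left to the bar. I held it for about 1.5 s and it sprang fully back. The tool was leaned 25° sideways to keep the wrist clear of the press's ball handle.
- **Short lever:** I pressed it the same way and it went rigid at about 15 N. The fingers ended within 0.3 mm of where I had calculated the stop to be. The blade end appeared in the side picture where 0.36 rad should put it, to within 1 px, with the blade clear of the bar.
- **Bars and loose things:** The loose things in view in the later pictures lay where they started. For the long lever, the gripper's knuckle passed roughly 40 mm above the bar.

**Checks that did not fully agree:**
- **Side force:** While pressing on the stops, the wrist also felt an upward force of 6–10 N, and a sideways one on the long lever. I put this down to friction on the blade as the fingers flexed.
- **Wrist moment:** The reading on the long stop did not match pressing on the blade alone by about 0.2 N m. I did not settle the cause.
- **Camera offset:** The two cameras differed by about 2–3 mm in x, roughly their stated accuracy.

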